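Sort sealed reagent bottles by weight

ROBOT

A 6-joint arm with a two-finger parallel gripper is mounted at the origin on the work surface. World frame = base frame: x ahead of the robot, y to its left, z up, the work surface at z = 0. Lengths are in mm, angles in rad, forces in N, time in s.
With the tool pointing down it reaches from about 325 to 875 mm from the base axis. Payload 4.4 kg.
Tool frame: the origin (TCP) lies at the centre of the arm's flange, where the gripper is bolted on; the fingertips stand 173 mm ahead of it and the grasp point (between the pads) lies 155 mm ahead of it; z points along the fingers, y is the line along which they close (so a half turn about z gives the same grasp; the last joint's range is limited). The gripper opens to 85 mm and grips with 20 to 120 N. Pads are 22 mm wide; open, the fingers measure 114 mm over their backs; the gripper's body (76 mm by 85 mm) begins 54 mm behind the grasp point. The pads swing forward as they close: fully open they stand 13 mm farther back than shut.
Start: joints at [-1.47, 0.207, 1.542, -0, 1.393, -0.15], TCP at [142.69, -557.017, 404.682] pointing down, gripper open.
Joint ranges: [-2.73, 2.73], [-0.86, 2.22], [0.23, 2.46], [-1.11, 4.25], [0.08, 2.63], [-2.82, 2.82]. Speed limits (rad/s): [2.79, 2.79, 3.14, 3.14, 3.14, 3.14].

INTERFACE

Orientations are given as a rotation vector (axis times angle).
In Python, from plant import robot gives the robot as it stands.
- The arm moves only by the tool arm_command, never from a script. Its argument "increments" is text: rows parted by semicolons, each of 5 numbers parted by spaces: the closure, from 0 (fully open) to 1 (shut), then the shift along the tool's x, y, z in cm, then the turn about the tool's z in degrees. A call has exactly 10 rows; each row shifts and turns the commanded pose from where the row before left it, along the tool's axes as they then stand; what a row does not reach is not made up. A row lasts 1/12 s, in which the tool goes at most 41.7 mm and 7.16 degrees, less where a joint would pass 70% of its speed; a pose out of reach is approached as far as the arm can. A call with a gripper value outside its range is refused whole. The fingers move at their own pace and stop on an object; "newtons" is the grip in N (left out, the last holds). Time passes only in rows, so rows that do not move let the fingers close, or fill a call up. It gives the time, the measured TCP pose, the force, the opening and the grip force at its end, in the units of the state.
- robot.observe(): the state, without advancing time (a new reading comes with each control period).
- robot.grab_frame(name): name is "side" or "top"; returns a dict with "img" (400x640x3 uint8, red, green, blue), "range_z" (400x640 float32, mm along the optical axis (not along the pixel's ray), 0 where there is no reading), "fx", "fy", "cx", "cy" (pixels), "k1" (the pictures are not rectified: a ray, as slopes to the right and down, at radius r is drawn at 1 + k1 r^2 times it, then the intrinsics apply), "R" (3x3) and "t" (3): a world point X has camera coordinates R X + t. Camera axes: x right, y down, z forward; pixel columns grow to the right and rows downward; lengths in mm; the calibration is good to about 2 mm. A picture is of the moment at which its call begins.
- robot.finish_job(): hands the job in; it is judged then, once.
The state is a dict: "time_s": time; "joint_pos": joint angles; "qd": joint speeds; "tau": joint torques, N m; "tool_pos": TCP position; "tool_rot": TCP orientation; "ft_force": force on the tool from outside, world axes, zero at the start; "wrist_torque": the same for the moment, N m; "gripper_width": finger opening in mm; "grasp_force": force on a finger pad.
Only numpy, scipy, OpenCV 4.12 (cv2) and the standard library are available. Lean on these libraries where they do the work, as an engineer would, in place of code of your own. Each camera call takes 0.05 s, during which the arm holds its last target. There are 200 camera calls.

TASK

The three closed bottles look the same, so lift each one to feel its weight: stand those heavier than about 350 g in the rectangular steel tray, to go back on the shelf, and the lighter ones in the round white dish, for refilling (within 60 g of that mark either will do). It may be that all three belong in the same one. Keep the bottles upright, set them down without dropping them, and leave the flask, beaker and test-tube rack where they stand.

Things in the scene. Friction and masses are not known exactly. Their poses are not given: they have to be found in the camera images.
- bottle_a: one of three alike sealed bottles, opaque white plastic, grey screw cap, upright. Origin at the centre of its underside, z up. Body 70 mm diameter to 70 mm high, shoulder in to 34 mm at 86 mm, neck to 95 mm, cap 38 mm diameter from 95 to 130 mm (the top). It does not come apart. Mass 100 to 600 g, unseen, new each time for every bottle. Can be carried by its cap.
- bottle_b: one of three alike sealed bottles, opaque white plastic, grey screw cap, upright. Origin at the centre of its underside, z up. Body 70 mm diameter to 70 mm high, shoulder in to 34 mm at 86 mm, neck to 95 mm, cap 38 mm diameter from 95 to 130 mm (the top). It does not come apart. Mass 100 to 600 g, unseen, new each time for every bottle. Can be carried by its cap.
- bottle_c: one of three alike sealed bottles, opaque white plastic, grey screw cap, upright. Origin at the centre of its underside, z up. Body 70 mm diameter to 70 mm high, shoulder in to 34 mm at 86 mm, neck to 95 mm, cap 38 mm diameter from 95 to 130 mm (the top). It does not come apart. Mass 100 to 600 g, unseen, new each time for every bottle. Can be carried by its cap.
- tray: low rectangular steel tray fixed to the bench, for the heavy bottles. 292 x 142 mm outside (long side along its x), wall 4 mm, floor 4 mm thick, rim 20 mm above the bench, with a 12 mm look-only lip beyond each short end; room for three bottles in a row along x. Origin at the centre of its underside, on the bench.
- dish: low round white dish fixed to the bench, for the light bottles. 242 mm across the rim outside, wall 4 mm, floor 4 mm thick, flat inside to a radius of 115 mm, rim 20 mm above the bench; room for three bottles. Origin at the centre of its underside, on the bench.
- flask: conical glass flask, bystander: 80 mm wide at the foot, 130 mm high. Origin at the centre of its underside.
- beaker: glass beaker, bystander: 74 mm across the rim, 95 mm high. Origin at the centre of its underside.
- rack: wooden test-tube rack with four tubes, bystander: 60 x 200 mm (long along its y), 80 mm high, tubes to 117 mm. Origin at the centre of its underside.
Not all that is in view belongs to the job. What is shaped like the bottle_c but brown or yellow is not meant.

How it is judged (in metres and radians):
At the end, for the whole second after the job is handed in: Each bottle stands upright (within 0.1 rad) and at rest wholly on the floor of the steel tray or of the round dish; every bottle in the tray weighs over 290 g and every bottle in the dish under 410 g (so over 410 g must be in the tray, under 290 g in the dish, between them either) (((x of bottle_a in the frame of tray between -0.109 and 0.109 m and y of bottle_a in the frame of tray between -0.036 and 0.036 m and contact force between bottle_a and tray above 2.845 N) or (horizontal distance between bottle_a and dish below 0.082 m and contact force between bottle_a and dish between 0.3 and 4.02 N)) and angle between each of bottle_a, bottle_b, bottle_c's own z axis and vertical below 0.1 rad and linear speed of each of bottle_a, bottle_b, bottle_c below 0.02 m/s and ((x of bottle_b in the frame of tray between -0.109 and 0.109 m and y of bottle_b in the frame of tray between -0.036 and 0.036 m and contact force between bottle_b and tray above 2.845 N) or (horizontal distance between bottle_b and dish below 0.082 m and contact force between bottle_b and dish between 0.3 and 4.02 N)) and ((x of bottle_c in the frame of tray between -0.109 and 0.109 m and y of bottle_c in the frame of tray between -0.036 and 0.036 m and contact force between bottle_c and tray above 2.845 N) or (horizontal distance between bottle_c and dish below 0.082 m and contact force between bottle_c and dish between 0.3 and 4.02 N))); the robot touches nothing.
It fails at once if a bottle is tipped over (more than 0.6 rad from upright) (angle between any of bottle_a, bottle_b, bottle_c's own z axis and vertical above 0.6 rad).
It fails at once if a bottle is dropped (moves faster than 0.6 m/s, a fall of about 18 mm, while the fingers do not touch it) ((linear speed of bottle_a above 0.6 m/s and contact force between the fingers and bottle_a below 0.05 N) or (linear speed of bottle_b above 0.6 m/s and contact force between the fingers and bottle_b below 0.05 N) or (linear speed of bottle_c above 0.6 m/s and contact force between the fingers and bottle_c below 0.05 N)).
It fails at once if the flask, beaker or rack is moved by more than 30 mm (distance of any of flask, beaker, rack from where it was at the start of the episode above 0.03 m).
It also fails if it takes over 67 s, if anything falls off the work surface, if the arm or the gripper's body presses on something with over 40 N, if the wrist force passes 120 N, or if a joint passes its speed limit or range.

## Working session

There is one attempt and no reset: what is moved stays moved. The work goes in short steps, Python scripts to look and compute and a tool call to move; the robot and the scene stay as the last step left them, time stands still between calls to the robot, and variables do not carry over. Pictures are saved under pics/ and viewed, at most 10 in all, crops included, and the job is handed in when it is done.

Besides the shell and the picture viewer there is one more tool, called after ">>>" by a JSON object that holds its "api" and its "payload", one argument or row to a line. arm_command: Moves the arm, as the interface text tells. Its arguments: {"type":"object","properties":{"increments":{"type":"string"},"newtons":{"type":"number"}},"required":["increments"]}

```bash
mkdir -p pics; ls; python3 - <<'E'
from plant import robot
import cv2,numpy as np
for n in("top","side"):
    f=robot.grab_frame(n); cv2.imwrite(f"pics/{n}0.png",f["img"][:,:,::-1]); np.savez(f"{n}0.npz",**f)
    print(n,f["fx"],f["fy"],f["cx"],f["cy"],f["k1"],f["R"],f["t"])
print(robot.observe())
E
```

```text
pics
top 365.4842792505406 365.4842792505406 318.6243199440315 201.18846317786355 -0.07816250548800806 [[-0.02362384 -0.999641   -0.01264042]
 [-0.98592591  0.02538922 -0.16524374]
 [ 0.16550535  0.00855882 -0.98617175]] [ 24.22160995 591.6577171  897.87554208]
side 508.8270131702158 508.8270131702158 318.60074071287414 195.91548769195225 -0.14582591151985283 [[-0.98608152 -0.16543781 -0.01653988]
 [-0.11674344  0.75978722 -0.63960484]
 [ 0.11838162 -0.62877159 -0.76852592]] [ 580.98684386   73.02658156 1245.60000339]
{'time_s': 0.1, 'joint_pos': array([-1.47048106e+00,  2.07362062e-01,  1.54284424e+00,  2.96002562e-05,
        1.39353380e+00, -1.50503888e-01]), 'qd': array([ 0.00142224, -0.00334664, -0.00303918,  0.00118872,  0.00049927,
       -0.00032075]), 'tau': array([-3.87253449e-04, -3.84091222e+01, -2.92549109e+01, -1.69111950e-04,
        4.89602069e-03, -5.64021533e-06]), 'tool_pos': array([ 142.67012833, -556.66831904,  403.61029281]), 'tool_rot': array([-3.11479206e+00, -3.92677272e-01, -1.30294575e-04]), 'ft_force': array([-0.04723991,  0.40449757,  1.13360594]), 'wrist_torque': array([ 0.07083791, -0.00676   , -0.00928723]), 'grasp_force': 0.0, 'gripper_width': 85.17256893509997}
```

View pics/top0.png

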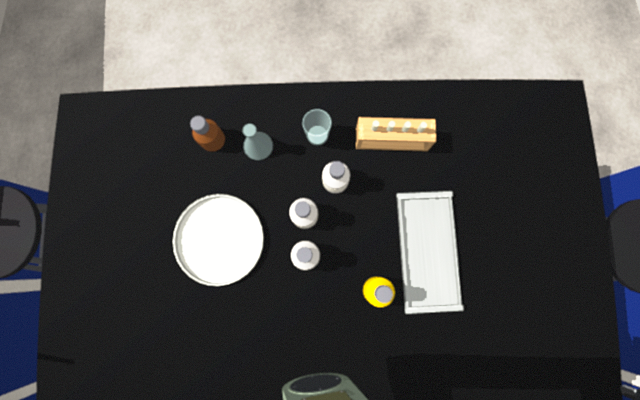

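View pics/side0.png

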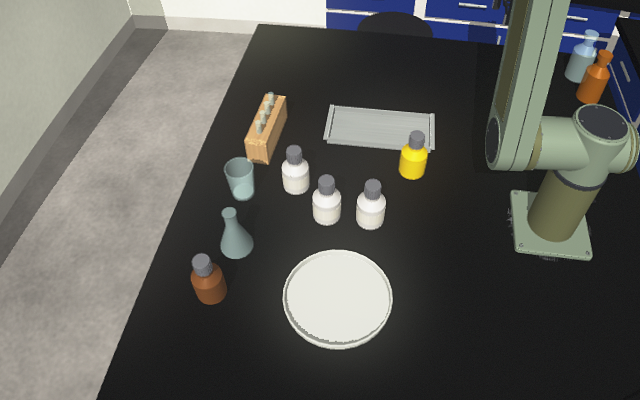

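The top view shows white bottles with caps at about (337,170), (303,209) and (305,255). The dish is centred near (219,240) and the tray spans (398,192) to (463,312), with the yellow decoy at (380,292) beside it. The side view agrees.

```bash
cat > h.py <<'E'
import numpy as np,cv2
def ray(f,uv):
    K=np.array([[f["fx"],0,f["cx"]],[0,f["fy"],f["cy"]],[0,0,1.]])
    d=np.array([float(f["k1"]),0,0,0,0])
    p=cv2.undistortPoints(np.float64(uv).reshape(-1,1,2),K,d).reshape(-1,2)
    R=f["R"]; return -R.T@f["t"], np.c_[p,np.ones(len(p))]@R
def plane(f,uv,z):
    o,d=ray(f,uv); return o+d*((z-o[2])/d[:,2])[:,None]
def points(f):
    v,u=np.nonzero(f["range_z"]>0)
    o,d=ray(f,np.c_[u,v]); P=np.full(f["img"].shape,np.nan); P[v,u]=o+d*f["range_z"][v,u][:,None]
    return P
E
python3 - <<'E'
from h import *
fs={n:dict(np.load(n+"0.npz")) for n in("top","side")}
for n,f in fs.items():
    P=points(f); z=P[...,2]; hsv=cv2.cvtColor(f["img"],cv2.COLOR_RGB2HSV)
    # upper things by depth
    m=((z>118)&(z<140)).astype(np.uint8)
    k,l,s,c=cv2.connectedComponentsWithStats(m)
    for i in range(1,k):
        if s[i,4]>40:
            q=P[l==i]; u,v=c[i]; lo=q.min(0)[:2];hi=q.max(0)[:2]
            print(n,"cap",c[i].round(1),s[i,4],plane(f,[c[i]],130)[0].round(1),"pts",np.median(q,0).round(1),((lo+hi)/2).round(1),(hi-lo).round())
    if n=="top":
        g=((hsv[...,2]>120)&(hsv[...,1]<40)).astype(np.uint8)
        k,l,s,c=cv2.connectedComponentsWithStats(g)
        for i in range(1,k):
            if 2000<s[i,4]<12000 and 80<c[i][1]<330:
                cn=max(cv2.findContours((l==i).astype(np.uint8),0,1)[0],key=cv2.contourArea)
                W=plane(f,cn.reshape(-1,2),20)[:,:2].astype(np.float32)
                print("blob",c[i],s[i],cv2.minAreaRect(W),cv2.minEnclosingCircle(W))
    # tall objects footprint
    m=((z>25)).astype(np.uint8); k,l,s,c=cv2.connectedComponentsWithStats(m)
    for i in range(1,k):
        if 100<s[i,4]<6000:
            q=P[l==i]; print(n,"tall",c[i].round(),s[i,4],q.min(0).round(),q.max(0).round(),f["img"][l==i].mean(0).round())
E
```

```text
top cap [198.  123.4] 192 [783.3 305.6 130. ] pts [783.7 305.4 129.6] [784.2 306.7] [39. 37.]
top cap [249.2 129.9] 128 [761.4 176.1 130. ] pts [761.5 176.2 130.4] [762.4 176.8] [30. 30.]
top cap [336.4 169.3] 204 [655.2 -35.6 130. ] pts [655.4 -35.1 130.2] [655.8 -35.9] [36. 36.]
top cap [301.5 208.8] 214 [561.5  49.9 130. ] pts [561.1  49.9 130.2] [561.7  49.2] [38. 38.]
top cap [303.3 254.8] 216 [453.5  47.3 130. ] pts [453.2  47.9 130. ] [453.3  47.2] [37. 36.]
top cap [383.6 293.7] 234 [ 360.6 -134.4  130. ] pts [ 360.4 -134.7  129.9] [ 360.7 -135. ] [38. 38.]
blob [428.64177778 252.06266667] [ 396  191   68  123 6750] ((458.1310729980469, -277.5535888671875), (315.3504638671875, 153.0583038330078), 1.195763349533081) ((458.25897216796875, -277.3360595703125), 173.28707885742188)
blob [217.44486577 239.58941301] [ 172  194   92   92 6593] ((502.6175537109375, 282.3287658691406), (243.2588653564453, 242.8528289794922), 43.979347229003906) ((502.64239501953125, 281.93218994140625), 123.11708068847656)
top tall [316. 124.] 564 [752. -25.  25.] [827.  47. 100.] [141. 159. 156.]
top 
[... 1577 characters left out ...]
 [590.  66.] 1844 [-236. -683.   25.] [-141. -502.  178.] [138. 115.  91.]
side tall [264. 125.] 1506 [ 734. -299.   25.] [807. -89. 121.] [194. 164. 121.]
side tall [414. 154.] 884 [ 324. -157.   25.] [392. -95. 135.] [198. 182.  68.]
side tall [295. 168.] 921 [621. -67.  25.] [690.   2. 136.] [187. 184. 179.]
side tall [240. 175.] 880 [752. -24.  25.] [822.  49. 100.] [138. 156. 150.]
side tall [326. 198.] 1016 [526.  24.  25.] [596.  88. 136.] [188. 186. 180.]
side tall [371. 203.] 1040 [418.  24.  25.] [488.  86. 135.] [188. 186. 180.]
side tall [233. 232.] 818 [726. 157.  25.] [792. 213. 136.] [123. 139. 135.]
side tall [207. 277.] 1177 [748. 277.  25.] [818. 345. 134.] [117.  89.  71.]
```

>>> {"api": "arm_command", "payload": {
  "increments": "0 0 0 0 4.8;0 0 0 0 4.8;0 0 0 0 4.8;0 1.55 -3.02 0 0;0 1.55 -3.02 0 0;0 1.55 -3.02 0 0;0 1.55 -3.02 0 0;0 1.55 -3.02 0 0;0 1.55 -3.02 0 0;0 1.55 -3.02 0 0",
  "newtons": 40
}}

```text
time_s: 0.93
tool_pos: [251.6, -343.9, 404.1]
tool_rot: [-3.141, 0.002, 0.0]
ft_force: [0.3, 0.1, 0.7]
gripper_width: 85.2
grasp_force: 0.0
```

>>> {"api": "arm_command", "payload": {
  "increments": "0 1.55 -3.02 0 0;0 1.55 -3.02 0 0;0 1.55 -3.02 0 0;0 1.55 -3.02 0 0;0 1.55 -3.02 0 0;0 1.55 -3.02 0 0;0 1.55 -3.02 0 0;0 1.55 -3.02 0 0;0 1.55 -3.02 0 0;0 1.55 -3.02 0 0"
}}

```text
time_s: 1.77
tool_pos: [406.6, -41.9, 404.4]
tool_rot: [3.142, -0.001, -0.0]
ft_force: [-0.6, -0.9, 0.1]
gripper_width: 85.5
grasp_force: 0.0
```

>>> {"api": "arm_command", "payload": {
  "increments": "0 1.56 -3 0 0;0 1.56 -3 0 0;0 1.56 -3 0 0;0 0 0 1 0;0 0 0 2 0;0 0 0 2 0;0 0 0 2 0;0 0 0 0 0;0 0 0 0 0;0 0 0 0 0"
}}

```text
time_s: 2.6
tool_pos: [453.5, 45.9, 335.4]
tool_rot: [3.141, -0.002, 0.001]
ft_force: [0.0, 0.7, -0.4]
gripper_width: 85.2
grasp_force: 0.0
```

>>> {"api": "arm_command", "payload": {
  "increments": "0 0 -0.2 2 0;0 0 0 2 0;0 0 0 1.6 0;0 0 0 1 0;0 0 0 0 0;1 0 0 0 0;1 0 0 0 0;1 0 0 0 0;1 0 0 0 0;1 0 0 0 0",
  "newtons": 40
}}

```text
time_s: 3.43
tool_pos: [454.0, 48.1, 270.0]
tool_rot: [3.141, -0.001, 0.004]
ft_force: [-0.2, -1.5, 5.2]
gripper_width: 37.1
grasp_force: 39.9
```

>>> {"api": "arm_command", "payload": {
  "increments": "1 0 0 0 0;1 0 0 0 0;1 0 0 -0.5 0;1 0 0 -1 0;1 0 0 -2 0;1 0 0 -2 0;1 0 0 -2.5 0;1 0 0 -2 0;1 0 0 0 0;1 0 0 0 0"
}}

```text
time_s: 4.27
tool_pos: [453.3, 48.3, 369.3]
tool_rot: [3.141, -0.001, 0.003]
ft_force: [-0.9, 0.2, -4.9]
gripper_width: 36.6
grasp_force: 41.2
```

```bash
cat > w.py <<'E'
from plant import robot
import numpy as np,cv2,sys
F=[];T=[]
for i in range(int(sys.argv[1])):
    f=robot.grab_frame("side"); s=robot.observe(); F.append(s["ft_force"]); T.append(s["tau"])
F=np.array(F);print(F.mean(0).round(2),F.std(0).round(2),"g",-F[:,2].mean()/9.81e-3,s["tool_pos"].round(1),s["gripper_width"],s["grasp_force"],s["joint_pos"].round(2),s["time_s"])
cv2.imwrite(sys.argv[2],f["img"][:,:,::-1])
E
python3 w.py 12 pics/w1.png
```

```text
[ 0.01  0.05 -5.06] [0.31 0.53 0.66] g 515.576010695963 [453.3  48.2 368.5] 37.09800686064281 41.18529260158539 [-0.08 -0.02  1.86 -0.    1.3   1.49] 4.8667
```

>>> {"api": "arm_command", "payload": {
  "increments": "1 0 0 -2.5 0;1 0 0 -2.5 0;1 -0.4 1.6 0 0;1 -0.7 3.1 0 0;1 -0.8 3.3 0 0;1 -0.8 3.3 0 0;1 -0.8 3.3 0 0;1 -0.8 3.3 0 0;1 -0.8 3.3 0 0;1 -0.8 3.3 0 0"
}}

```text
time_s: 5.7
tool_pos: [393.4, -198.2, 418.9]
tool_rot: [3.141, -0.001, 0.001]
ft_force: [1.1, 0.7, -3.7]
gripper_width: 36.9
grasp_force: 41.8
```

>>> {"api": "arm_command", "payload": {
  "increments": "1 -0.8 3.3 0 0;1 -0.8 3.3 0 0;1 -0.7 1.3 0 0;1 0 0 1 0;1 0 0 2 0;1 0 0 2.5 0;1 0 0 2.5 0;1 0 0 2 0;1 0 0 1 0;1 0 0 0 0"
}}

```text
time_s: 6.53
tool_pos: [370.3, -274.1, 305.7]
tool_rot: [-3.136, -0.0, 0.007]
ft_force: [-0.1, 0.8, -4.9]
gripper_width: 36.9
grasp_force: 42.1
```

>>> {"api": "arm_command", "payload": {
  "increments": "1 0.5 0.3 1 0;1 0 0 1 0;1 0 0 0.7 0;1 0 0 0.3 0;1 0 0 0.1 0;1 0 0 0 0;1 0 0 0 0;1 0 0 0 0;1 0 0 0 0;1 0 0 0 0"
}}

```text
time_s: 7.37
tool_pos: [376.2, -278.9, 278.1]
tool_rot: [3.141, -0.001, 0.001]
ft_force: [0.5, 0.7, -4.3]
gripper_width: 36.8
grasp_force: 42.2
```

>>> {"api": "arm_command", "payload": {
  "increments": "1 0 0 0.2 0;1 0 0 0.1 0;1 0 0 0.1 0;1 0 0 0 0;1 0 0 0 0;1 0 0 0 0;1 0 0 0 0;1 0 0 0 0;1 0 0 0 0;1 0 0 0 0"
}}

```text
time_s: 8.2
tool_pos: [376.2, -278.8, 274.0]
tool_rot: [3.141, -0.001, 0.0]
ft_force: [-2.1, 0.6, 4.6]
gripper_width: 36.9
grasp_force: 43.0
```

>>> {"api": "arm_command", "payload": {
  "increments": "0 0 0 0 0;0 0 0 0 0;0 0 0 0 0;0 0 0 0 0;0 0 0 -1 0;0 0 0 -2 0;0 0 0 -3 0;0 0.8 -1.5 0 0;0 1.8 -3.2 0 0;0 1.8 -3.2 0 0"
}}

```text
time_s: 9.03
tool_pos: [420.7, -200.0, 335.6]
tool_rot: [3.139, -0.006, 0.005]
ft_force: [0.9, 0.1, 0.0]
gripper_width: 85.6
grasp_force: 0.0
```

>>> {"api": "arm_command", "payload": {
  "increments": "0 1.8 -3.2 0 0;0 1.8 -3.2 0 0;0 1.8 -3.2 0 0;0 1.8 -3.2 0 0;0 1.8 -3.2 0 0;0 1.8 -3.2 0 0;0 1.8 -3.2 0 0;0 1.5 -2.6 0 0;0 0 0 0 0;0 0 0 0 0"
}}

```text
time_s: 9.87
tool_pos: [561.9, 51.6, 334.3]
tool_rot: [3.141, 0.004, 0.001]
ft_force: [-0.7, -1.1, -0.6]
gripper_width: 85.5
grasp_force: 0.0
```

>>> {"api": "arm_command", "payload": {
  "increments": "0 0 0.1 2 0;0 0 0 2 0;0 0 0 1.5 0;0 0 0 1 0;0 0 0 0 0;1 0 0 0 0;1 0 0 0 0;1 0 0 0 0;1 0 0 0 0;1 0 0 0 0"
}}

```text
time_s: 10.7
tool_pos: [561.9, 49.3, 270.2]
tool_rot: [-3.141, 0.001, -0.004]
ft_force: [0.5, 1.2, 4.1]
gripper_width: 37.1
grasp_force: 40.1
```

>>> {"api": "arm_command", "payload": {
  "increments": "1 0 0 0 0;1 0 0 0 0;1 0 0 -0.5 0;1 0 0 -1 0;1 0 0 -2 0;1 0 0 -2.5 0;1 0 0 -3 0;1 0 0 -3 0;1 0 0 -2 0;1 0 0 -1 0"
}}

```text
time_s: 11.53
tool_pos: [561.6, 49.1, 421.9]
tool_rot: [3.141, -0.001, 0.007]
ft_force: [0.4, 0.9, -4.6]
gripper_width: 37.1
grasp_force: 41.3
```

```bash
python3 w.py 14 pics/w2.png
```

```text
[ 0.1  -0.11 -5.44] [0.63 0.46 0.64] g 554.8699502761402 [561.3  49.2 418.4] 37.20546879530498 41.29315495491028 [-0.07  0.17  1.55 -0.    1.42  1.51] 12.2333
```

>>> {"api": "arm_command", "payload": {
  "increments": "1 -0.5 1.6 0 0;1 -0.9 2.8 0 0;1 -1.1 3.5 0 0;1 -1.1 3.5 0 0;1 -1.1 3.5 0 0;1 -1.1 3.5 0 0;1 -1.1 3.5 0 0;1 -1.1 3.5 0 0;1 -1.1 3.5 0 0;1 -0.9 2.4 0 0"
}}

```text
time_s: 13.07
tool_pos: [460.0, -266.7, 419.2]
tool_rot: [3.139, -0.004, 0.001]
ft_force: [0.9, 0.9, -5.9]
gripper_width: 37.0
grasp_force: 41.6
```

>>> {"api": "arm_command", "payload": {
  "increments": "1 -0.4 1.4 0 0;1 0 0 0 0;1 0 0 1 0;1 0 0 2 0;1 0 0 2.5 0;1 0 0 2.5 0;1 0 0 2.5 0;1 0 0 2 0;1 0 0 1 0;1 0 0 0 0"
}}

```text
time_s: 13.9
tool_pos: [456.2, -275.7, 280.2]
tool_rot: [-3.136, -0.001, 0.009]
ft_force: [-0.6, 0.9, -5.3]
gripper_width: 37.3
grasp_force: 41.7
```

>>> {"api": "arm_command", "payload": {
  "increments": "1 0 0 0.5 0;1 0 0 0.3 0;1 0 0 0.1 0;1 0 0 0.1 0;1 0 0 0.1 0;1 0 0 0 0;1 0 0 0 0;1 0 0 0 0;1 0 0 0 0;1 0 0 0 0"
}}

```text
time_s: 14.73
tool_pos: [457.7, -278.1, 274.1]
tool_rot: [3.14, -0.001, 0.003]
ft_force: [-2.1, 3.0, 5.9]
gripper_width: 37.1
grasp_force: 42.6
```

>>> {"api": "arm_command", "payload": {
  "increments": "0 0 0 0 0;0 0 0 0 0;0 0 0 0 0;0 0 0 0 0;0 0 0 -1 0;0 0 0 -2 0;0 0 0 -3 0;0 1 -1.3 0 0;0 2 -2.4 0 0;0 2.1 -2.6 0 0"
}}

```text
time_s: 15.57
tool_pos: [508.6, -215.3, 334.6]
tool_rot: [3.14, -0.006, 0.004]
ft_force: [-0.2, -0.4, 0.5]
gripper_width: 85.5
grasp_force: 0.0
```

>>> {"api": "arm_command", "payload": {
  "increments": "0 2.1 -2.6 0 0;0 2.1 -2.6 0 0;0 2.1 -2.6 0 0;0 2.1 -2.6 0 0;0 2.1 -2.6 0 0;0 2.1 -2.6 0 0;0 2 -2.4 0 0;0 0 0 0 0;0 0 0 0 0;0 0 0 0 0"
}}

```text
time_s: 16.4
tool_pos: [654.0, -35.1, 332.8]
tool_rot: [3.141, -0.0, -0.001]
ft_force: [-1.3, 0.2, -0.5]
gripper_width: 85.7
grasp_force: 0.0
```

>>> {"api": "arm_command", "payload": {
  "increments": "0 0.1 0 2 0;0 0 0 2 0;0 0 0 1.3 0;0 0 0 1 0;0 0 0 0 0;1 0 0 0 0;1 0 0 0 0;1 0 0 0 0;1 0 0 0 0;1 0 0 0 0"
}}

```text
time_s: 17.23
tool_pos: [655.9, -35.1, 271.3]
tool_rot: [3.141, -0.001, 0.004]
ft_force: [0.3, -1.5, 2.9]
gripper_width: 37.2
grasp_force: 41.2
```

>>> {"api": "arm_command", "payload": {
  "increments": "1 0 0 0 0;1 0 0 0 0;1 0 0 -0.5 0;1 0 0 -1 0;1 0 0 -2 0;1 0 0 -2.5 0;1 0 0 -3 0;1 0 0 -3 0;1 0 0 -2 0;1 0 0 -1 0"
}}

```text
time_s: 18.07
tool_pos: [655.5, -34.7, 423.0]
tool_rot: [3.141, -0.0, 0.006]
ft_force: [1.2, -0.5, -4.8]
gripper_width: 36.7
grasp_force: 41.2
```

```bash
python3 w.py 14 pics/w3.png
```

```text
[ 0.15  0.21 -5.83] [0.43 0.45 0.91] g 593.9343966889434 [655.3 -34.9 419.4] 37.27710531810726 41.21480584144592 [-0.18  0.37  1.31  0.    1.47  1.39] 18.7667
```

View pics/w3.png

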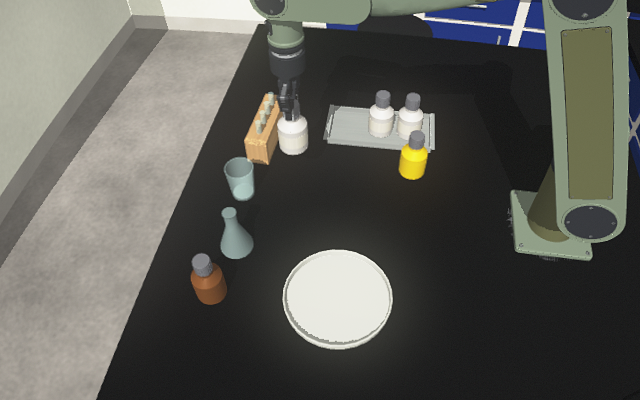

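The picture shows two bottles standing upright in the tray, at about (381,118) and (411,118), and the third one in the gripper. The three weigh about 515, 555 and 594 g, so all belong in the tray.

>>> {"api": "arm_command", "payload": {
  "increments": "1 -0.7 1.5 0 0;1 -1.3 2.7 0 0;1 -1.6 3.4 0 0;1 -1.6 3.4 0 0;1 -1.6 3.4 0 0;1 -1.6 3.4 0 0;1 -1.5 3.4 0 0;1 -1 2 0 0;1 -0.5 1.1 0 0;1 0 0 0 0"
}}

```text
time_s: 19.6
tool_pos: [539.6, -280.7, 420.0]
tool_rot: [3.14, -0.007, -0.0]
ft_force: [-0.3, -0.5, -6.2]
gripper_width: 36.6
grasp_force: 41.5
```

>>> {"api": "arm_command", "payload": {
  "increments": "1 0 0 1 0;1 0 0 2 0;1 0 0 2.5 0;1 0 0 2.5 0;1 0 0 2.5 0;1 0 0 1.9 0;1 0 0 0.8 0;1 0 0 0 0;1 0 0 0 0;1 0 0 0 0"
}}

```text
time_s: 20.43
tool_pos: [542.2, -277.8, 289.5]
tool_rot: [3.14, 0.001, 0.005]
ft_force: [-1.0, 0.2, -5.1]
gripper_width: 36.7
grasp_force: 41.4
```

>>> {"api": "arm_command", "payload": {
  "increments": "1 0 0 0.5 0;1 0 0 0.4 0;1 0 0 0.3 0;1 0 0 0.1 0;1 0 0 0.1 0;1 0 0 0.1 0;1 0 0 0 0;1 0 0 0 0;1 0 0 0 0;1 0 0 0 0"
}}

```text
time_s: 21.27
tool_pos: [541.5, -278.0, 275.3]
tool_rot: [3.141, -0.001, 0.002]
ft_force: [-4.0, 2.1, 7.0]
gripper_width: 36.9
grasp_force: 43.0
```

Touching. I'll release and retreat up and away.

>>> {"api": "arm_command", "payload": {
  "increments": "0 0 0 0 0;0 0 0 0 0;0 0 0 0 0;0 0 0 0 0;0 0 0 -1 0;0 0 0 -2 0;0 0 0 -3 0;0 0 0 -3 0;0 0 0 -3 0;0 0 -1 -2 0"
}}

```text
time_s: 22.1
tool_pos: [541.5, -269.3, 417.2]
tool_rot: [3.137, -0.003, 0.007]
ft_force: [0.7, -0.4, 0.6]
gripper_width: 85.7
grasp_force: 0.0
```

>>> {"api": "arm_command", "payload": {
  "increments": "0 0 -2 0 0;0 0 -3 0 0;0 0 -3 0 0;0 0 -3 0 0;0 0 -3 0 0;0 0 -3 0 0;0 0 -3 0 0;0 0 -2 0 0;0 0 0 0 0;0 0 0 0 0"
}}

```text
time_s: 22.93
tool_pos: [541.3, -46.9, 413.5]
tool_rot: [3.141, 0.003, 0.002]
ft_force: [0.2, -0.9, 0.3]
gripper_width: 85.5
grasp_force: 0.0
```

```bash
python3 - <<'E'
from plant import robot
from h import *
for n in("top","side"):
    f=robot.grab_frame(n); P=points(f); z=P[...,2]
    if n=="side": cv2.imwrite("pics/end.png",f["img"][:,:,::-1])
    m=((z>118)&(z<145)).astype(np.uint8); k,l,s,c=cv2.connectedComponentsWithStats(m)
    for i in range(1,k):
        if s[i,4]>60: print(n,c[i].round(),s[i,4],plane(f,[c[i]],134)[0].round())
print(robot.observe()["ft_force"])
E
```

```text
top [198. 123.] 191 [782. 304. 134.]
top [249. 130.] 125 [760. 175. 134.]
top [440. 214.] 233 [ 541. -276.  134.]
top [443. 249.] 255 [ 458. -276.  134.]
top [446. 285.] 233 [ 376. -277.  134.]
side [587.  46.] 119 [-173. -638.  134.]
side [354.  94.] 120 [ 534. -268.  134.]
side [383.  96.] 158 [ 456. -268.  134.]
side [413.  99.] 157 [ 375. -269.  134.]
side [417. 137.] 175 [ 359. -123.  134.]
side [545. 195.] 152 [ 55.  22. 134.]
side [229. 213.] 149 [757. 183. 134.]
side [201. 262.] 270 [780. 315. 134.]
[ 0.23460124  0.37430196 -0.47932505]
```

View pics/end.png

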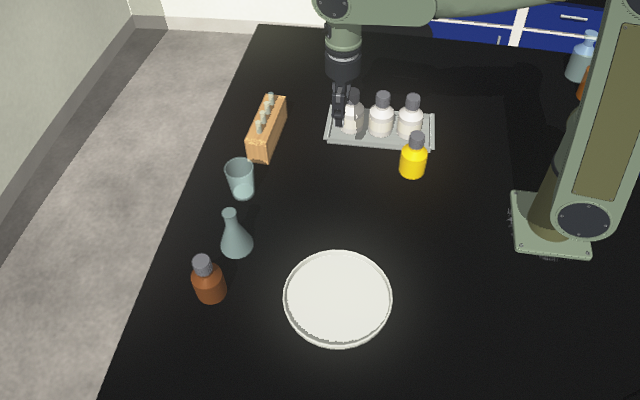

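All three bottles stand in the tray, with caps at about (354,94), (383,96) and (413,99). The arm is clear, and the flask, beaker and rack haven't moved.

```bash
python3 -c "
from plant import robot
print(robot.finish_job())"
```

```text
the job is handed in; nothing more can be done
None
```

I handed the job in at about 23 s with all three bottles (about 515, 555 and 594 g, all heavy) standing upright in the steel tray and the flask, beaker and rack left where they were; the hand-in returned no verdict.

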